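# Isolate the burner supply before the microscope lamp is changed

### The job

The burner of the microscope's lamp is to be changed, so its supply must be switched off ready for a padlock: swing the red handle of the yellow-faced isolator round to off, until the hole in the handle's tail lies over the hole in the fixed steel hasp, and let go. The handle can be swung past off, so stop where the holes line up. Leave the black-handled isolator, which feeds the microscope, as it is.

Things in the scene. Friction and masses are not known exactly. Their poses are not given: they have to be found in the camera images.
- lamp_grip (a point): Centre of the upright round red grip (diameter 22 mm, 50 mm tall, 137 mm above the bench here, half-way up, 26 mm above the flat arm carrying it) of the red handle. It swings level on a circle of 80 mm radius about a vertical axis through the middle of the isolator, a fixed grey box 150 x 150 x 90 mm with a yellow face on top. x axis: from grip to turning axis. About 4 N moves it; it stays where left.
- lamp_eye (a point): Centre of the 16 mm padlock hole in the red handle's tail, 55 mm from the turning axis, straight opposite the grip, 104 mm above the bench; x axis: from turning axis to hole. At the start the handle is at or near on, 60 to 100 degrees short of off. It goes to off counter-clockwise seen from above, and can overrun off by 28 degrees to its stop.
- lamp_hasp (a point): Centre of the 16 mm hole in the fixed steel hasp of the yellow-faced isolator: a flat tongue 38 x 40 mm on the box, its top 97 mm above the bench, the hole 55 mm from the handle's turning axis. Frame fixed to the box: x axis level, from the turning axis out to this hole, z up. Off: the tail's hole is above this point, the grip on the opposite side.
- scope_grip (a point): Centre of the upright round grip of the other isolator, of the same build and size but with a black handle and a grey face. It is to be left alone.
There are look-alikes about, which are no part of the job. Leave any green or purple look-alike of the part that bears lamp_grip alone.

How it is judged (in metres and radians):
At the end, for the whole second after the job is handed in: The hole in the red handle's tail lies over the hole in the fixed hasp, their centres within 10 mm seen from above (about 10 degrees of handle), and stays so; the black handle's grip is within 10 mm of where it began (horizontal distance between lamp_eye and lamp_hasp below 0.01 m and distance of scope_grip from where it was at the start of the episode below 0.01 m); the robot touches nothing.
It fails at once if the black-handled isolator is turned (distance of scope_grip from where it was at the start of the episode above 0.015 m).
It also fails if it takes over 35 s, if anything falls off the work surface, if the arm or the gripper's body presses on something with over 40 N, if the wrist force passes 120 N, or if a joint passes its speed limit or range.

### The arm

A 6-joint arm with a two-finger parallel gripper is mounted at the origin on the work surface. World frame = base frame: x ahead of the robot, y to its left, z up, the work surface at z = 0. Lengths are in mm, angles in rad, forces in N, time in s.
With the tool pointing down it reaches from about 275 to 1000 mm from the base axis. Payload 8.4 kg.
Tool frame: the origin (TCP) lies on the centre line of the jaws, within the pads' length; the fingertips stand 25 mm ahead of it and the grasp point (between the pads) lies 6 mm ahead of it; z points along the fingers, x is the direction in which the jaws open and shut, and the axes are right-handed (so a half turn about z gives the same grasp; the last joint's range is limited). The gripper opens to 85 mm and grips with 20 to 120 N. Pads are 22 mm wide; open, the fingers measure 114 mm over their backs; the gripper's body (76 mm by 85 mm) begins 54 mm behind the grasp point. The pads swing forward as they close: fully open they stand 13 mm farther back than shut.
Start: joints at [-1.265, 0.353, 1.633, -0, 1.155, -0.002], TCP at [189.35, -595.629, 221.481] pointing down, gripper open.
Joint ranges: [-2.63, 2.63], [-0.92, 2.1], [0.06, 2.66], [-1.3, 4.44], [0, 2.69], [-3.02, 3.02]. Speed limits (rad/s): [2.22, 2.22, 2.79, 3.14, 3.14, 3.14].

### API

Orientations are given as [roll, pitch, yaw] about the fixed x, y, z axes, in that order (R = Rz(yaw) Ry(pitch) Rx(roll)).
In Python, from rig import r gives the robot as it stands. The module is installed in compiled form; this text tells all that it offers.
- The arm moves only by the tool jog_arm, never from a script. Its argument "deltas" is a list of rows, each an object with "gripper": the gripper command: -1 is fully open, 1 is shut, values between are in proportion; "translation": the shift along the world's x, y, z in units of 10 cm (1.0 is 10 cm), a list of three; "dr": the turn, a rotation vector about the world's x, y, z in units of pi/2 rad (1.0 is pi/2 rad), a list of three. In form: [{"gripper": gripper, "translation": [x, y, z], "dr": [wx, wy, wz]}, ...]. A call has 1 to 12 rows; each row shifts and turns the commanded pose from where the row before left it; what a row does not reach is not made up. A row lasts 1/12 s, in which the tool goes at most 41.7 mm and 7.16 degrees, less where a joint would pass 70% of its speed; a pose out of reach is approached as far as the arm can. A call with a number of a shift or a turn outside -1 to 1 is refused whole. A call with a gripper value outside its range is refused whole. The fingers move at their own pace and stop on an object; "squeeze" is the grip in N (left out, the last holds). Time passes only in rows, so rows that do not move let the fingers close. It gives the time, the measured TCP pose, the force and the opening at its end, in the units of the state.
- r.sense(): the state, without advancing time (a new reading comes with each control period).
- r.grab_frame(name): name is "scene" or "top"; returns the picture (400x640x3 uint8, blue, green, red); there is no depth.
- r.calibration(name): a dict with "mtx" (3x3 intrinsics, pixels), "world_from_camera" (4x4, takes a point from camera to world coordinates). Camera axes: x right, y down, z forward; pixel columns grow to the right and rows downward; lengths in mm; the calibration is good to about 2 mm. A picture is of the moment at which its call begins. calibration takes no time and is no camera call.
- r.sign_off(): hands the job in, once; it reports no verdict.
The state is a dict: "clock": time; "qpos": joint angles; "qvel": joint speeds; "joint_efforts": joint torques, N m; "eef_pos": TCP position; "tcp_rot": TCP orientation; "contact_force": force on the tool from outside, world axes, zero at the start; "wrist_torque": the same for the moment, N m; "opening": opening from 0.0 (shut) to 1.0 (fully open).
Only numpy, scipy, OpenCV 4.12 (cv2) and the standard library are available. Lean on these libraries where they do the work, as an engineer would, in place of code of your own. Each camera call takes 0.05 s, during which the arm holds its last target. There are 200 camera calls.

## Working session

There is one attempt and no reset: what is moved stays moved. The work goes in short steps, Python scripts to look and compute and a tool call to move; the robot and the scene stay as the last step left them, time stands still between calls to the robot, and variables do not carry over. Pictures are saved under pics/ and viewed, about 8 in all and at most 12, crops included, and the job is handed in when it is done.

Besides the shell and the picture viewer there is one more tool, called after "Emit:" by a JSON object that holds its "api" and its "payload", one argument or row to a line. jog_arm: Moves the arm, as the interface text tells. Shifts and turns lie within -1 to 1; 1 stands for 10 cm of shift or pi/2 rad of turn. Its arguments: {"type":"object","properties":{"deltas":{"type":"array"},"squeeze":{"type":"number"}},"required":["deltas"]}

```bash
mkdir -p pics; cat > h.py <<'E'
import numpy as np,cv2
from rig import r
def cast(name,uv,z):
    c=r.calibration(name);K=np.array(c["mtx"]);T=np.array(c["world_from_camera"])
    d=T[:3,:3]@np.linalg.solve(K,np.array([uv[0],uv[1],1.]));o=T[:3,3]
    return o+d*(z-o[2])/d[2]
def proj(name,p):
    c=r.calibration(name);K=np.array(c["mtx"]);T=np.array(c["world_from_camera"])
    q=K@(T[:3,:3].T@(np.array(p,float)-T[:3,3]));return q[:2]/q[2]
E
python3 - <<'E'
from h import *
for n in("scene","top"):
    cv2.imwrite(f"pics/{n}0.png",r.grab_frame(n)); c=r.calibration(n);print(n,np.round(c["mtx"],1).tolist(),np.round(c["world_from_camera"],2).tolist())
s=r.sense();print(s["clock"],s["tcp_rot"],s["contact_force"])
E
```

```text
scene [[361.3, 0.0, 326.1], [0.0, 361.3, 194.9], [0.0, 0.0, 1.0]] [[0.51, 0.62, -0.59, 975.9], [0.86, -0.36, 0.37, -541.41], [0.02, -0.69, -0.72, 790.83], [0.0, 0.0, 0.0, 1.0]]
top [[423.8, 0.0, 315.4], [0.0, 423.8, 194.0], [0.0, 0.0, 1.0]] [[0.02, -1.0, 0.09, 321.01], [-1.0, -0.03, -0.01, -165.65], [0.01, -0.09, -1.0, 1541.59], [0.0, 0.0, 0.0, 1.0]]
0.1 [ 3.14157773e+00  1.29071633e-03 -1.26296780e+00] [-1.29258597 -0.20014075 -0.05718273]
```

View pics/scene0.png

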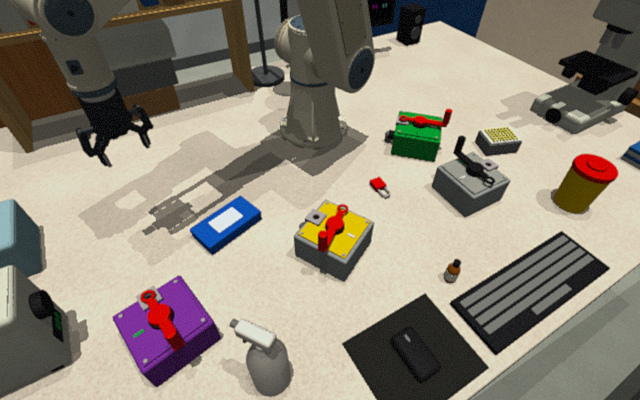

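View pics/top0.png

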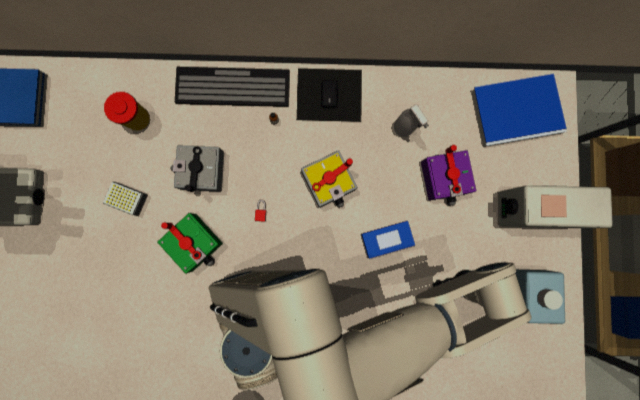

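Scene: the yellow-faced isolator is at (335,235), and in the top view at (329,180). Possible mix-ups in the top view are the purple box (450,175), the green box (189,243) and the black-handled isolator (197,168). The yellow face decides it. I'll check with close crops.

```bash
python3 - <<'E'
from h import *
t=cv2.imread("pics/top0.png");s=cv2.imread("pics/scene0.png")
a=cv2.resize(t[140:220,290:370],(400,400),interpolation=cv2.INTER_CUBIC)
b=cv2.resize(s[190:290,285:385],(400,400),interpolation=cv2.INTER_CUBIC)
cv2.imwrite("pics/crop.png",np.hstack([a,b]))
h=cv2.cvtColor(t,cv2.COLOR_BGR2HSV)
m=cv2.inRange(h,(18,120,80),(35,255,255));m[:, :290]=0;m[:,370:]=0;m[:140]=0;m[220:]=0
rd=(cv2.inRange(h,(0,150,60),(8,255,255))|cv2.inRange(h,(172,150,60),(180,255,255)));rd[:, :290]=0;rd[:,370:]=0;rd[:140]=0;rd[220:]=0
pts=np.argwhere(m|rd)[:,::-1].astype(np.float32)
print(cv2.minAreaRect(pts)); c=cv2.minAreaRect(pts)[0];print(cast("top",c,92))
print([cast("top",p,90)[:2].round() for p in cv2.boxPoints(cv2.minAreaRect(pts))])
print(cv2.minAreaRect(np.argwhere(rd)[:,::-1].astype(np.float32)))
E
```

```text
((332.8738708496094, 175.820556640625), (38.44094467163086, 47.311927795410156), 64.35899353027344)
[ 513.96754758 -237.35136268   92.        ]
[array([ 536., -134.]), array([ 612., -281.]), array([ 492., -340.]), array([ 418., -195.])]
((332.25, 174.25001525878906), (12.020814895629883, 48.08325958251953), 45.0)
```

View pics/crop.png

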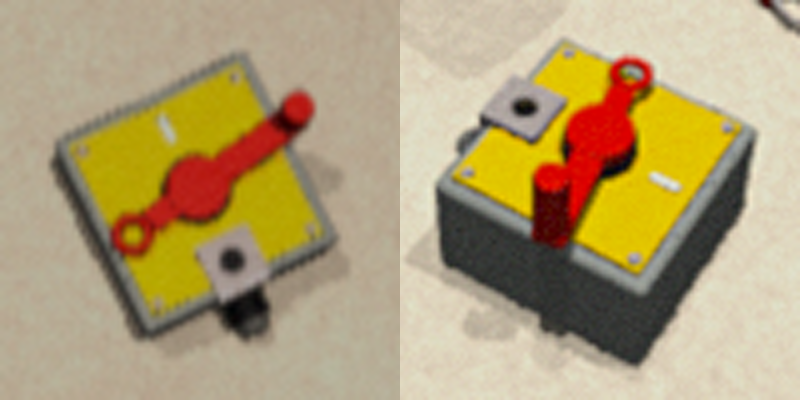

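Confirmed: yellow face with a red handle. In the top view the hub is at (329.4,177.4), the grip top at (349.4,161.6), the eye at (316.6,187) and the hasp hole at (336.4,192.2).

```bash
python3 - <<'E'
from h import *
def T(u,v):return ((u+.5)/5-.5+290,(v+.5)/5-.5+140)
def S(u,v):return ((u-400+.5)/4-.5+285,(v+.5)/4-.5+190)
for n,t,s,z in(("hub",(197,187),(600,135),110),("grip",(297,106),(552,178),162),("eye",(133,235),(631,75),106),("hasp",(232,261),(524,106),97)):
    print(n,cast("top",T(*t),z).round(1),cast("scene",S(*s),z).round(1))
E
```

```text
hub [ 507.2 -223.4  110. ] [ 510.7 -225.8  110. ]
grip [ 555.9 -286.   162. ] [ 558.9 -288.6  162. ]
eye [ 473.6 -180.6  106. ] [ 475.9 -180.8  106. ]
hasp [ 458.4 -249.    97. ] [ 457.7 -248.8   97. ]
```

Emit:
{"api": "jog_arm", "payload": {
  "deltas": [
    {"gripper": -1,"translation": [0.23,0.19,0],"dr": [0,0,-0.04]},
    {"gripper": -1,"translation": [0.23,0.19,0],"dr": [0,0,-0.04]},
    {"gripper": -1,"translation": [0.23,0.19,0],"dr": [0,0,-0.04]},
    {"gripper": -1,"translation": [0.23,0.19,0],"dr": [0,0,-0.04]},
    {"gripper": -1,"translation": [0.23,0.19,0],"dr": [0,0,-0.04]},
    {"gripper": -1,"translation": [0.23,0.19,0],"dr": [0,0,-0.04]},
    {"gripper": -1,"translation": [0.23,0.19,0],"dr": [0,0,-0.04]},
    {"gripper": -1,"translation": [0.23,0.19,0],"dr": [0,0,-0.04]},
    {"gripper": -1,"translation": [0.23,0.19,0],"dr": [0,0,-0.04]},
    {"gripper": -1,"translation": [0.23,0.19,0],"dr": [0,0,-0.04]},
    {"gripper": -1,"translation": [0.23,0.19,0],"dr": [0,0,-0.04]},
    {"gripper": -1,"translation": [0.23,0.19,0],"dr": [0,0,-0.04]}
  ],
  "squeeze": 40
}}

```text
clock: 1.1
eef_pos: [466.1, -366.4, 221.2]
tcp_rot: [3.141, 0.0, -2.02]
contact_force: [0.9, -0.2, -0.4]
opening: 0.996
```

Emit:
{"api": "jog_arm", "payload": {
  "deltas": [
    {"gripper": -1,"translation": [0.115,0.1,0],"dr": [0,0,-0.037]},
    {"gripper": -1,"translation": [0.115,0.1,0],"dr": [0,0,-0.037]},
    {"gripper": -1,"translation": [0.115,0.1,0],"dr": [0,0,-0.037]},
    {"gripper": -1,"translation": [0.115,0.1,0],"dr": [0,0,-0.037]},
    {"gripper": -1,"translation": [0.115,0.1,0],"dr": [0,0,-0.037]},
    {"gripper": -1,"translation": [0.115,0.1,0],"dr": [0,0,-0.037]},
    {"gripper": -1,"translation": [0.115,0.1,0],"dr": [0,0,-0.037]},
    {"gripper": -1,"translation": [0.115,0.1,0],"dr": [0,0,-0.037]},
    {"gripper": -1,"translation": [0,0,0],"dr": [0,0,0]},
    {"gripper": -1,"translation": [0,0,0],"dr": [0,0,0]}
  ]
}}

```text
clock: 1.93
eef_pos: [557.3, -287.2, 221.0]
tcp_rot: [3.141, -0.001, -2.479]
contact_force: [0.3, 1.8, 1.1]
opening: 1.001
```

```bash
python3 - <<'E'
from h import *
f=r.grab_frame("scene");s=r.sense();p=s["eef_pos"];print(p,s["tcp_rot"])
cv2.imwrite("pics/s1.png",cv2.resize(f[120:300,220:460],None,fx=3,fy=3))
print(proj("scene",p),proj("scene",[557.4,-287.3,162]))
E
```

```text
[ 556.91500093 -287.62290317  221.10102644] [ 3.14094522e+00 -6.60151159e-04 -2.47967433e+00]
[322.85259968 215.72532387] [322.80569688 233.40831541]
```

View pics/s1.png

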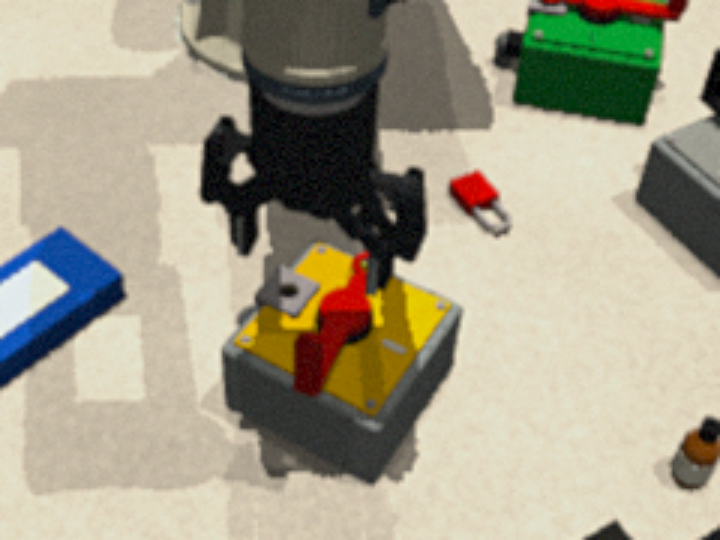

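The crop shows the fingers at about (300,200) and (347,212) in full-frame pixels. They straddle the grip at (323,235) and the area around it is clear, so I'll descend and close.

Emit:
{"api": "jog_arm", "payload": {
  "deltas": [
    {"gripper": -1,"translation": [0,0,-0.15],"dr": [0,0,0]},
    {"gripper": -1,"translation": [0,0,-0.15],"dr": [0,0,0]},
    {"gripper": -1,"translation": [0,0,-0.15],"dr": [0,0,0]},
    {"gripper": -1,"translation": [0,0,-0.15],"dr": [0,0,0]},
    {"gripper": -1,"translation": [0,0,-0.14],"dr": [0,0,0]},
    {"gripper": -1,"translation": [0,0,0],"dr": [0,0,0]},
    {"gripper": 0.2,"translation": [0,0,0],"dr": [0,0,0]},
    {"gripper": 0.3,"translation": [0,0,0],"dr": [0,0,0]},
    {"gripper": 0.4,"translation": [0,0,0],"dr": [0,0,0]},
    {"gripper": 0.4,"translation": [0,0,0],"dr": [0,0,0]},
    {"gripper": 0.4,"translation": [0,0,0],"dr": [0,0,0]}
  ],
  "squeeze": 30
}}

```text
clock: 2.9
eef_pos: [557.7, -287.9, 148.3]
tcp_rot: [-3.14, 0.001, -2.482]
contact_force: [0.4, -0.1, -0.2]
opening: 0.307
```

Emit:
{"api": "jog_arm", "payload": {
  "deltas": [
    {"gripper": 0.7,"translation": [0,0,0],"dr": [0,0,0]},
    {"gripper": 0.7,"translation": [0,0,0],"dr": [0,0,0]},
    {"gripper": 0.7,"translation": [0,0,0],"dr": [0,0,0]},
    {"gripper": 0.7,"translation": [0,0,0],"dr": [0,0,0]}
  ],
  "squeeze": 30
}}

```text
clock: 3.23
eef_pos: [557.6, -287.9, 148.3]
tcp_rot: [-3.141, 0.0, -2.482]
contact_force: [-1.7, -0.3, 5.1]
opening: 0.219
```

```bash
python3 - <<'E'
from h import *
s=r.sense();print(s["eef_pos"],s["contact_force"],s["opening"])
C=np.array([508.4,-224.1]);a0=np.arctan2(-63.2,49);a=a0+np.radians(np.linspace(0,78.5,16));P=C+80*np.c_[np.cos(a),np.sin(a)]
print((np.diff(P,axis=0)/100).round(3).tolist(),np.radians(78.5/15)/(np.pi/2),P[-1])
E
```

```text
[ 557.55633817 -287.9162687   148.27048142] [-1.66768872 -0.31878888  5.06244024] 0.2188681137237265
[[0.056, 0.047], [0.051, 0.052], [0.046, 0.057], [0.041, 0.061], [0.035, 0.064], [0.029, 0.067], [0.023, 0.069], [0.016, 0.071], [0.01, 0.072], [0.003, 0.073], [-0.003, 0.073], [-0.01, 0.072], [-0.017, 0.071], [-0.023, 0.069], [-0.029, 0.067]] 0.05814814814814815 [ 580.12694854 -188.67056516]
```

Emit:
{"api": "jog_arm", "payload": {
  "deltas": [
    {"gripper": 0.8,"translation": [0.056,0.047,0],"dr": [0,0,0.058]},
    {"gripper": 0.8,"translation": [0.051,0.052,0],"dr": [0,0,0.058]},
    {"gripper": 0.8,"translation": [0.046,0.057,0],"dr": [0,0,0.058]},
    {"gripper": 0.8,"translation": [0.041,0.061,0],"dr": [0,0,0.058]},
    {"gripper": 0.8,"translation": [0.035,0.064,0],"dr": [0,0,0.058]},
    {"gripper": 0.8,"translation": [0.029,0.067,0],"dr": [0,0,0.058]},
    {"gripper": 0.8,"translation": [0.023,0.069,0],"dr": [0,0,0.058]}
  ]
}}

```text
clock: 3.82
eef_pos: [586.0, -246.2, 148.3]
tcp_rot: [-3.14, -0.001, -1.84]
contact_force: [-1.4, -1.2, 5.6]
opening: 0.217
```

Forces are small, so I'll go on to off.

Emit:
{"api": "jog_arm", "payload": {
  "deltas": [
    {"gripper": 0.8,"translation": [0.016,0.071,0],"dr": [0,0,0.058]},
    {"gripper": 0.8,"translation": [0.01,0.072,0],"dr": [0,0,0.058]},
    {"gripper": 0.8,"translation": [0.003,0.073,0],"dr": [0,0,0.058]},
    {"gripper": 0.8,"translation": [-0.003,0.073,0],"dr": [0,0,0.058]},
    {"gripper": 0.8,"translation": [-0.01,0.072,0],"dr": [0,0,0.058]},
    {"gripper": 0.8,"translation": [-0.017,0.071,0],"dr": [0,0,0.058]},
    {"gripper": 0.8,"translation": [-0.023,0.069,0],"dr": [0,0,0.058]},
    {"gripper": 0.8,"translation": [-0.029,0.067,0],"dr": [0,0,0.058]},
    {"gripper": 0.8,"translation": [0,0,0],"dr": [0,0,0]},
    {"gripper": 0.8,"translation": [0,0,0],"dr": [0,0,0]}
  ]
}}

```text
clock: 4.65
eef_pos: [581.5, -188.1, 148.3]
tcp_rot: [-3.139, -0.0, -1.118]
contact_force: [3.0, 5.5, 5.4]
opening: 0.218
```

```bash
python3 - <<'E'
from h import *
f=r.grab_frame("scene");g=r.grab_frame("top")
cv2.imwrite("pics/s2.png",np.hstack([cv2.resize(f[190:290,285:385],(400,400),interpolation=cv2.INTER_CUBIC),cv2.resize(g[140:220,290:370],(400,400),interpolation=cv2.INTER_CUBIC)]))
E
```

```text
(no output)
```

View pics/s2.png

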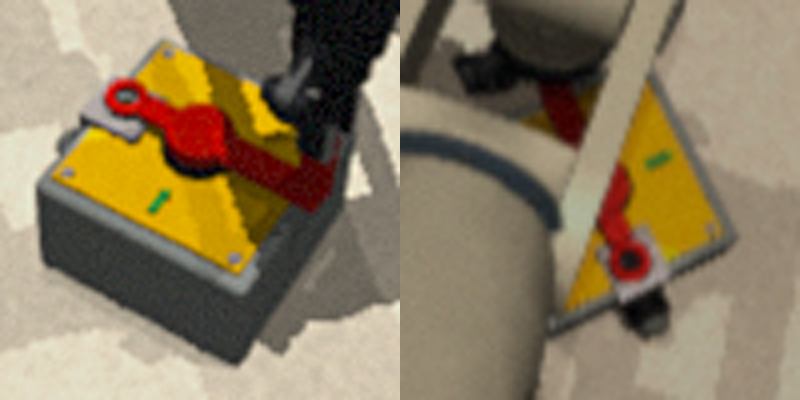

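In the top view the tail hole at (229,261) lies over the hasp hole at (232,261), about 2 mm apart. The scene view agrees, and the flag has gone green. I'll release and rise.

Emit:
{"api": "jog_arm", "payload": {
  "deltas": [
    {"gripper": 0.4,"translation": [0,0,0],"dr": [0,0,0]},
    {"gripper": 0.1,"translation": [0,0,0],"dr": [0,0,0]},
    {"gripper": -0.2,"translation": [0,0,0],"dr": [0,0,0]},
    {"gripper": -0.2,"translation": [0,0,0],"dr": [0,0,0]},
    {"gripper": -0.2,"translation": [0,0,0.15],"dr": [0,0,0]},
    {"gripper": -0.2,"translation": [0,0,0.2],"dr": [0,0,0]},
    {"gripper": -0.2,"translation": [0,0,0.2],"dr": [0,0,0]},
    {"gripper": -0.2,"translation": [0,0,0.25],"dr": [0,0,0]},
    {"gripper": -0.2,"translation": [0,0,0.2],"dr": [0,0,0]},
    {"gripper": -0.2,"translation": [0,0,0.2],"dr": [0,0,0]},
    {"gripper": -0.2,"translation": [0,0,0],"dr": [0,0,0]},
    {"gripper": -0.2,"translation": [0,0,0],"dr": [0,0,0]}
  ]
}}

```text
clock: 5.75
eef_pos: [580.6, -189.5, 268.4]
tcp_rot: [-3.14, -0.001, -1.116]
contact_force: [-0.6, -0.4, -0.1]
opening: 0.599
```

```bash
python3 - <<'E'
from h import *
f=r.grab_frame("scene");g=r.grab_frame("top")
cv2.imwrite("pics/s3.png",np.hstack([cv2.resize(f[170:290,285:405],(400,400),interpolation=cv2.INTER_CUBIC),cv2.resize(g[140:220,290:370],(400,400),interpolation=cv2.INTER_CUBIC)]))
t=cv2.imread("pics/top0.png");s=cv2.imread("pics/scene0.png")
print("black-isolator diff",cv2.absdiff(f,s)[135:215,432:510].mean(),cv2.absdiff(g,t)[140:195,165:228].mean())
E
```

```text
black-isolator diff 4.708974358974359 7.035113035113035
```

View pics/s3.png

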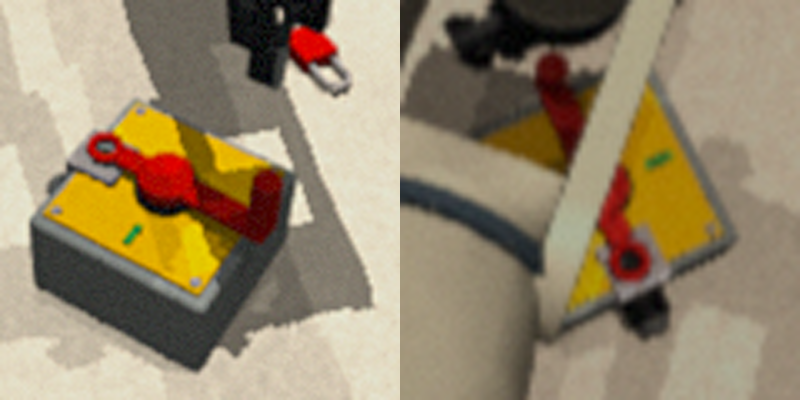

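After release the tail hole in the top view is still at (229,261) over the hasp hole at (232,261), and the gripper is well clear. I'm handing the job in.

```bash
python3 -c "
from rig import r
print(r.sign_off())"
```

```text
the job is handed in; nothing more can be done
None
```

I gripped the red handle of the yellow-faced isolator, swung it about 78° counter-clockwise to off, let go and raised the gripper clear. The job was handed in with the robot's clock at about 6 s of the 35 s allowed.

- **Alignment:** after release, the tail hole lay over the hasp hole, about 2 mm apart in the top view. The scene view agreed, and the isolator's flag had turned green.
- **Contact:** the force on the tool was back to about zero, with the fingertips some 80 mm above the grip.
- **Black-handled isolator:** the arm never went near it. Its image patches differed slightly from the start (mean 4.7 and 7.0 grey levels), which I put down to noise and shadow. I did not re-measure its grip position.
- **Oddity:** the opening while gripping read 18.6 mm, not the 22 mm expected for the grip. The grip held without slipping.

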